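# Show the bagel from the slicing cradle to the inspection camera

### The arm

A 6-joint arm with a two-finger parallel gripper is mounted at the origin on the work surface. World frame = base frame: x ahead of the robot, y to its left, z up, the work surface at z = 0. Lengths are in m, angles in rad, forces in N, time in s.
With the tool pointing down it reaches from about 0.325 to 0.925 m from the base axis. Payload 3.1 kg.
Tool frame: the origin (TCP) lies midway between the tips of the shut fingers; the grasp point (between the pads) lies 19 mm behind it; z points along the fingers, y is the line along which they close (so a half turn about z gives the same grasp; the last joint's range is limited). The gripper opens to 85 mm and grips with 20 to 120 N. Pads are 22 mm wide; open, the fingers measure 114 mm over their backs; the gripper's body (76 mm by 85 mm) begins 54 mm behind the grasp point. The pads swing forward as they close: fully open they stand 13 mm farther back than shut.
Start: joints at [1.21, 0.217, 1.613, -0, 1.311, -0.112], TCP at [0.154, 0.606, 0.231] pointing down, gripper open.
Joint ranges: [-2.75, 2.75], [-0.78, 2.1], [0.31, 2.55], [-1.13, 4.27], [0.13, 2.63], [-2.58, 2.58]. Speed limits (rad/s): [2.79, 2.79, 3.14, 3.14, 3.14, 3.14].

### API

Orientations are given as a unit quaternion [w, x, y, z].
In Python, from workcell import robot gives the robot as it stands. The module is installed in compiled form; this text tells all that it offers.
- The arm moves only by the tool play_rows, never from a script. Its argument "targets" is a list that holds one entry, the list of rows, each a list of 7 numbers: the shift along the tool's x, y, z in mm, then the turn, a rotation vector about the tool's x, y, z in degrees, then the gripper's target within -1 to 1 (fully open at 1, half-way at 0, shut at -1). A call has 1 to 5 rows; each row shifts and turns the commanded pose from where the row before left it, along the tool's axes as they then stand; what a row does not reach is not made up. A row lasts 1/12 s, in which the tool goes at most 41.7 mm and 7.16 degrees, less where a joint would pass 70% of its speed; a pose out of reach is approached as far as the arm can. A call is refused whole if a number of a shift passes 41.7 or a number of a turn 7.16, either way. A call with a gripper value outside its range is refused whole. The fingers move at their own pace and stop on an object; "squeeze" is the grip in N (left out, the last holds). Time passes only in rows, so rows that do not move let the fingers close. It gives the time, the measured TCP pose, the force, the opening and the grip force at its end, in the units of the state.
- robot.observe(): the state, without advancing time (a new reading comes with each control period).
- robot.camera(name): name is "side" or "top"; returns a dict with "pixels" (400x640x3 uint8, red, green, blue), "vertical_fov" (degrees; the focal length in pixels is half the picture's height over the tangent of half this angle, whatever the lens; pixels are square), "cx", "cy" (the principal point, pixels), "distortion" ([k1, k2, p1, p2, k3] as OpenCV has them; the pictures are not rectified), "R" (3x3) and "t" (3): a world point X has camera coordinates R X + t. Camera axes: x right, y down, z forward; pixel columns grow to the right and rows downward; lengths in m; the calibration is good to about 2 mm. A picture is of the moment at which its call begins. There is no depth.
- robot.sign_off(): hands the job in; it is judged then, once.
The state is a dict: "clock": time; "q": joint angles; "joint_vel": joint speeds; "effort": joint torques, N m; "position": TCP position; "tcp_rot": TCP orientation; "contact_force": force on the tool from outside, world axes, zero at the start; "wrist_torque": the same for the moment, N m; "grip_width": finger opening in m; "grip_force": force on a finger pad.
Only numpy, scipy, OpenCV 4.12 (cv2) and the standard library are available. Lean on these libraries where they do the work, as an engineer would, in place of code of your own. Each camera call takes 0.05 s, during which the arm holds its last target. There are 200 camera calls.

### The job

Lift the hand guard off the slicing cradle and lay it flat on the sloped wooden ledge, centred, with its long side along the ledge and its grip upwards, and let go of it. Then take the bagel out of the cradle and hold it up to the inspection camera: its middle on the lens's line of sight, 15 cm in front of the glass, its flat face square to the lens (the camera looks downwards a little, so the bagel has to lean to match). Finish while still holding it there, still and gripped; do not touch the camera, and leave the tub, the cup and the other bagel where they are.

Things in the scene. Friction and masses are not known exactly. Their poses are not given: they have to be found in the camera images.
- cradle: Slicing cradle, fixed for the run; origin under the middle of its steel base plate (110 x 180 x 10 mm), y along its length, z up. Two white end posts (60 x 12 mm, at y = +-70 mm, tops 130 mm above the table) carry the hand guard. Between them two thin aluminium walls (112 mm long, tops 62 mm above the table, 43 mm apart inside) hold the bagel standing on edge, its axis along the cradle's x. It may stand on either side of the table.
- guard_grip (a point): The middle of the hand guard's grip, where it is grasped. The guard is loose, about 0.25 kg: a flat aluminium plate 70 (x) x 160 (y) x 6 mm, with a black upright grip on top along y: a bar 22 mm wide (x), 90 mm long (y), from 26 to 50 mm above the plate's underside, on a 12 mm thick web. This point is 36 mm above the plate's underside; z is the plate's upward normal. At first it lies across the cradle's posts, over the bagel. The guard is symmetric end to end.
- guard_under (a point): The middle of the underside of the hand guard's plate (axes as guard_grip).
- guard: The hand guard; origin and axes as guard_under.
- ledge: The sloped wooden ledge of the guard rest, fixed for the run; origin at the middle of its top face, 105 mm above the table; y along its length (level), x up the slope, z the normal of its face. The face is 80 (x) x 170 (y) mm and slopes 15 degrees; along its lower edge (x = -40 mm) runs a lip 14 mm higher than the face. Two steel legs under it stand on a base plate 100 x 140 mm. It may stand on either side of the table.
- bagel_center (a point): The centre of the bagel in the cradle (the middle of its hole): a firm loose ring 106 mm across and 38 mm thick with a 30 mm hole, round in section, about 0.11 kg; x is the axis of the ring (normal to its flat face; either way round is alike). In the cradle its centre is 67 mm above the table, and its upper part stands out above the thin walls, where it can be pinched across its thickness once the guard is off.
- bagel: The same bagel; origin and axes as bagel_center.
- camera_head: The inspection camera on its stand: grey body 58 x 64 x 48 mm with a black lens barrel 38 mm across. Origin at the middle of the lens's front glass; it looks along its own -x, 20 degrees downwards, roughly towards the robot; y is level, z is up square to the line of sight. Its height on the pole, 260 to 320 mm for the lens, differs from run to run; the pole (16 mm thick, 392 mm high, on a disc 120 mm across) stands 100 mm behind the lens, level.
- view (a point): The point 150 mm in front of the lens glass on its line of sight, where the bagel's centre belongs (axes as camera_head: x is the line of sight).
- tub: Bystander: lidded white tub 66 mm across, 70 mm high, standing near the robot; origin under its middle.
- spare_bagel: Bystander: another bagel lying flat on the table, 106 mm across, 38 mm thick; origin under its middle.
- cup: Bystander: white cup 72 mm across, 80 mm high; origin under its middle.
There are look-alikes about, which are no part of the job. What is meant by the guard is not green, purple or yellow, and is the smaller of those in its own colour.

How it is judged:
By the outcome, as a careful person would: the job done as asked, in the order asked, and still so for the second after the job is handed in, while the arm keeps its last pose, push and grip.
It also fails if it takes over 64 s, if anything falls off the work surface, if the arm or the gripper's body presses on something with over 40 N, if the wrist force passes 120 N, or if a joint passes its speed limit or range.

## Working session

There is one attempt and no reset: what is moved stays moved. The work goes in short steps, Python scripts to look and compute and a tool call to move; the robot and the scene stay as the last step left them, time stands still between calls to the robot, and variables do not carry over. Pictures are saved under pics/ and viewed, at most 10 in all, crops included, and the job is handed in when it is done.

Besides the shell and the picture viewer there is one more tool, called after "Call:" as name(argument=value, ...) on one line, values as JSON. play_rows: Moves the arm, as the interface text tells. Its arguments: {"type":"object","properties":{"targets":{"type":"array"},"squeeze":{"type":"number"}},"required":["targets"]}

```bash
mkdir -p pics
cat > h.py <<'E'
import numpy as np,cv2,pickle,os
from scipy.spatial.transform import Rotation as Ro
def grab(n,tag):
    from workcell import robot
    c=robot.camera(n); pickle.dump(c,open(f'{tag}_{n}.pkl','wb'))
    cv2.imwrite(f'pics/{tag}_{n}.png',np.asarray(c['pixels'])[:,:,::-1]); return c
def load(n,tag): return pickle.load(open(f'{tag}_{n}.pkl','rb'))
def K(c):
    f=200/np.tan(np.radians(c['vertical_fov'])/2)
    return np.array([[f,0,c['cx']],[0,f,c['cy']],[0,0,1.]])
def ray(c,uv):
    p=cv2.undistortPoints(np.array(uv,float).reshape(-1,1,2),K(c),np.array(c['distortion'],float)).reshape(-1,2)
    R=np.array(c['R']);t=np.array(c['t'])
    d=np.c_[p,np.ones(len(p))]@R
    return -R.T@t,d/np.linalg.norm(d,axis=1)[:,None]
def onz(c,uv,z):
    o,d=ray(c,uv); return o+d*((z-o[2])/d[:,2])[:,None]
def tri(c1,u1,c2,u2):
    o1,d1=ray(c1,u1);o2,d2=ray(c2,u2);out=[]
    for a,b in zip(d1,d2):
        s=np.linalg.lstsq(np.c_[a,-b],o2-o1,rcond=None)[0]
        p,q=o1+a*s[0],o2+b*s[1]; out.append(np.r_[(p+q)/2,np.linalg.norm(p-q)])
    return np.array(out)
def proj(c,X):
    return cv2.projectPoints(np.array(X,float).reshape(-1,1,3),cv2.Rodrigues(np.array(c['R'],float))[0],np.array(c['t'],float),K(c),np.array(c['distortion'],float))[0].reshape(-1,2)
E
python3 - <<'E'
from h import *
from workcell import robot
np.set_printoptions(precision=4,suppress=True)
for n in('top','side'):
    c=grab(n,'a'); R=np.array(c['R']);print(n,c['vertical_fov'],c['cx'],c['cy'],c['distortion'],-R.T@np.array(c['t']),R[2])
print(robot.observe())
E
```

```text
top 47.98822844950868 322.8631715819339 195.48467818737203 [-0.0031  0.      0.      0.      0.    ] [ 0.2969 -0.1083  1.3596] [ 0.2049  0.0021 -0.9788]
side 44.99102995378846 315.91931297449906 199.6994401354057 [-0.0223  0.      0.      0.      0.    ] [-0.001  -0.868   1.0901] [ 0.4084  0.59   -0.6964]
{'clock': 0.1, 'q': array([ 1.2098,  0.2177,  1.6148, -0.    ,  1.3113, -0.1122]), 'joint_vel': array([ 0.0004, -0.0011, -0.0057,  0.0002,  0.0019, -0.0007]), 'effort': array([ -0.0013, -39.8074, -30.4967,  -0.0002,   0.0043,  -0.    ]), 'position': array([0.1536, 0.6051, 0.2301]), 'tcp_rot': array([-0.0003,  0.1241,  0.9923, -0.0011]), 'contact_force': array([-0.292 , -0.7274, -0.8596]), 'wrist_torque': array([-0.0252, -0.0244, -0.0098]), 'grip_force': 0.0, 'grip_width': 0.08571544504281635}
```

View pics/a_top.png

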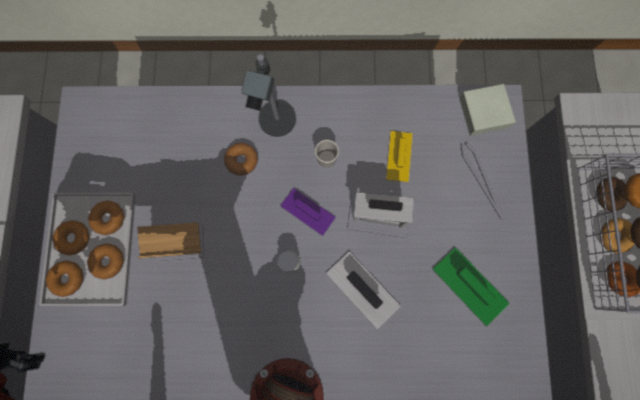

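View pics/a_side.png

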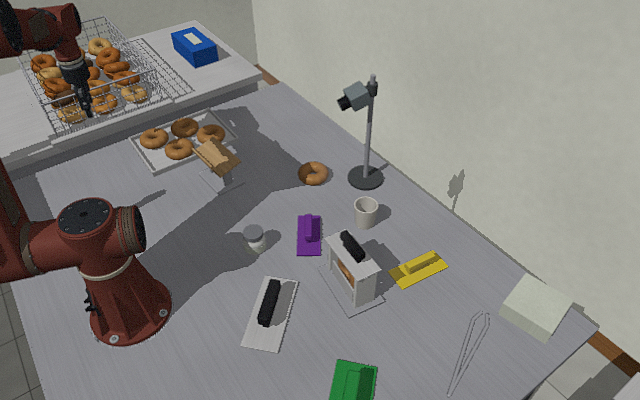

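Top: candidates for the guard are the aluminium/black guard on the cradle (384,208), a larger aluminium/black one lying on the table (363,290), and purple (308,211), yellow (400,156) and green (470,286) ones. The one meant is at (384,208): right colour, the smaller of its colour, and lying on the cradle. The ledge is at (169,240), the camera at (258,88), the tub at (288,260), the spare bagel at (240,158) and the cup at (327,152). I'll confirm this with an enlarged crop.

Run:
```python
from h import *
t=cv2.imread('pics/a_top.png');s=cv2.imread('pics/a_side.png')
def cr(im,x,y,w,h,k=5): return cv2.resize(im[y:y+h,x:x+w],(w*k,h*k),interpolation=cv2.INTER_CUBIC)
a=cr(t,340,180,80,60); b=cr(s,310,220,80,100)
cv2.imwrite('pics/b1.png',np.hstack([np.vstack([a,np.zeros((200,400,3),np.uint8)]),b]))
a=cr(t,130,215,80,50);b=cr(t,235,45,75,65);c=cr(s,185,130,80,60);d=cr(s,330,65,75,55)
P=lambda x:np.pad(x,((0,600-300 if 0 else 0),(0,400-x.shape[1]),(0,0)))
f=lambda x:cv2.copyMakeBorder(x[:300],0,300-min(300,x.shape[0]),0,400-x.shape[1],cv2.BORDER_CONSTANT)
cv2.imwrite('pics/b2.png',np.vstack([np.hstack([f(a),f(b)]),np.hstack([f(c),f(d)])]))
```

```text
(no output)
```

View pics/b1.png

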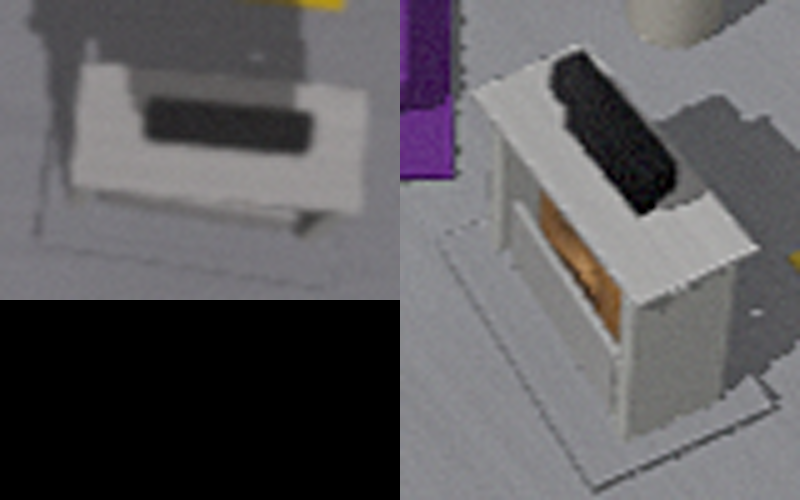

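View pics/b2.png

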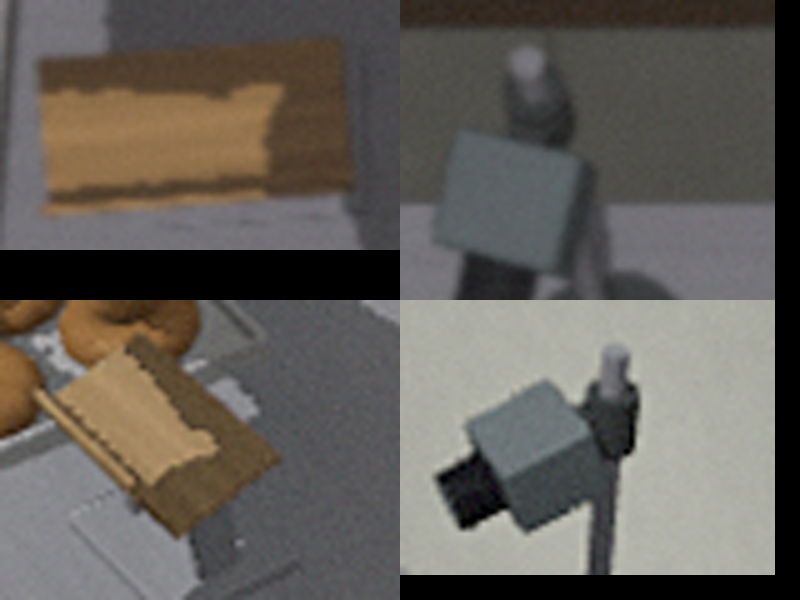

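The crop confirms it: an aluminium plate with a black grip, lying across the two white posts over the bagel. The ledge's lip faces the robot, so its slope rises away from it. The camera looks towards the robot.

Run:
```python
from h import *
np.set_printoptions(precision=4,suppress=True)
t=load('top','a');s=load('side','a')
A=lambda L,o:np.array(L)/5.+np.array(o)-0.4
gt=A([(85,66),(366,92),(361,212),(73,186)],(340,180)); gs=A([(576-400,45),(357,248),(232,305),(74,96)],(310,220))
print('guard tri\n',tri(t,gt,s,gs)); p=onz(t,gt,.136);q=onz(s,gs,.136);print(p,p.mean(0),'\n',q,q.mean(0))
for z in(p,q): e=(z[1]+z[2]-z[0]-z[3])/2; print('len',np.linalg.norm(e),np.degrees(np.arctan2(e[1],e[0])), np.linalg.norm(z[0]-z[3]),np.linalg.norm(z[1]-z[2]))
# black grip
for c,n,box in((t,'t',(355,410,195,213)),(s,'s',(335,370,225,268))):
    im=np.asarray(c['pixels']).astype(int); m=(im.max(2)<70); k=np.zeros_like(m);k[box[2]:box[3],box[0]:box[1]]=1
    v,u=np.nonzero(m&k); r=cv2.minAreaRect(np.c_[u,v].astype(np.float32)); print(n,len(u),r,'at .18',onz(c,[r[0]],.18), onz(c,[r[0]],.172))
lt=A([(38,60),(343,38),(353,188),(42,213)],(130,215)); ls=A([(137,35),(280,158),(182,238),(36,92)],(185,130))
print('ledge tri\n',tri(t,lt,s,ls)); print(onz(t,lt[:2],.1154),onz(s,ls[:2],.1154))
ct=A([(63,130),(182,155),(160,270),(33,243)],(235,45)); cs=A([(147,80),(190,132),(113,172),(67,125)],(330,65))
T=tri(t,ct,s,cs);print('cam tri\n',T,T[:,:3].mean(0)); print('poletop',onz(t,A([(127,62)],(235,45)),.392),onz(s,A([(213,48)],(330,65)),.392))
```

```text
guard tri
 [[ 0.5574 -0.1983  0.139   0.0051]
 [ 0.5452 -0.3554  0.1365  0.0001]
 [ 0.4752 -0.3481  0.1388  0.0052]
 [ 0.4926 -0.1917  0.1345  0.001 ]]
[[ 0.5604 -0.1996  0.136 ]
 [ 0.5452 -0.3554  0.136 ]
 [ 0.478  -0.3498  0.136 ]
 [ 0.4928 -0.1918  0.136 ]] [ 0.5191 -0.2742  0.136 ] 
 [[ 0.5566 -0.1955  0.136 ]
 [ 0.5455 -0.3551  0.136 ]
 [ 0.474  -0.3458  0.136 ]
 [ 0.4913 -0.1926  0.136 ]] [ 0.5168 -0.2723  0.136 ]
len 0.15761591114586324 -95.46831656401005 0.06804563137325959 0.06749995166003549
len 0.15704026991172348 -95.18363229019533 0.0653530031698547 0.0720658346712558
t 274 ((385.004150390625, 204.45494079589844), (32.5023307800293, 8.510359764099121), 5.19442892074585) at .18 [[ 0.5189 -0.2716  0.18  ]] [[ 0.5204 -0.2727  0.172 ]]
s 397 ((351.9024658203125, 245.8780517578125), (34.04588317871094, 12.806248664855957), 51.34019470214844) at .18 [[ 0.5097 -0.2822  0.18  ]] [[ 0.5141 -0.2771  0.172 ]]
ledge tri
 [[0.4679 0.4147 0.1136 0.0048]
 [0.4815 0.2443 0.1127 0.0016]
 [0.4024 0.2396 0.089  0.004 ]
 [0.3858 0.4071 0.1076 0.0006]]
[[0.4699 0.4131 0.1154]
 [0.4819 0.2432 0.1154]] [[0.4649 0.4133 0.1154]
 [0.4795 0.2415 0.1154]]
cam tri
 [[0.8115 0.0752 0.3652 0.0011]
 [0.7977 0.0183 0.3642 0.0033]
 [0.7475 0.0281 0.3508 0.0025]
 [0.7644 0.0912 0.3441 0.0018]] [0.7803 0.0532 0.3561]
poletop [[0.8328 0.041  0.392 ]] [[0.8329 0.0452 0.392 ]]
```

```bash
cat >> h.py <<'E'
def frame(yaw,pitch=0):
    """tool pose for object whose x axis has heading yaw (deg), nose up by pitch: tool y = object x, tool z = -object z"""
    r=Ro.from_euler('zy',[0,0]) if 0 else Ro.from_euler('ZY',[yaw,-pitch],degrees=True)
    M=r.as_matrix(); y=M[:,0]; z=-M[:,2]
    return Ro.from_matrix(np.c_[np.cross(y,z),y,z])
def cur():
    from workcell import robot
    o=robot.observe();q=o['tcp_rot'];print('clock',o['clock'],'pos',np.round(o['position'],4),'F',np.round(o['contact_force'],1),'w',round(o['grip_width'],4),'gf',o['grip_force'])
    return np.array(o['position']),Ro.from_quat([q[1],q[2],q[3],q[0]])
def plan(P,R,ways,g):
    """ways: list of (pos, Rot, rows)"""
    out=[]
    for Pt,Rt,N in ways:
        P0,R0=P,R; rv=(R0.inv()*Rt).as_rotvec()
        for i in range(1,N+1):
            a=i/N; a=a if N<4 else (a*a*(3-2*a)*.5+a*.5)
            Pd=P0+(np.array(Pt)-P0)*a; Rd=R0*Ro.from_rotvec(rv*a)
            d=np.round(R.inv().apply(Pd-P)*1e3).astype(int); w=np.round((R.inv()*Rd).as_rotvec(degrees=True)*2)/2+0.
            out.append([int(x) for x in d]+[float(x) for x in w]+[g]); P=P+R.apply(d/1e3); R=R*Ro.from_rotvec(w,degrees=True)
    for i in range(0,len(out),5): print(str(out[i:i+5]).replace(' ','').replace('.0',''))
    print('end',P,'maxes',np.abs(np.array(out)).max(0),len(out)); return P,R
E
python3 - <<'E'
from h import *
P,R=cur(); G=frame(-5.3)
plan(P,R,[((.518,-.272,.25),G,30)],1)
c=load('side','a');t=load('top','a')
L=np.array([.736,.0644,.314]);d=np.array([-.91,.235,-.342])
print(proj(c,[L,L+.15*d]),proj(t,[L,L+.15*d]))
E
```

```text
clock 0.1 pos [0.1536 0.6051 0.2301] F [-0.3 -0.7 -0.9] w 0.0857 gf 0.0
[[-10,-14,0,0,0,1.5,1],[-13,-16,-1,0,0,1.5,1],[-15,-18,0,0,0,2,1],[-17,-19,-1,0,0,2.5,1],[-19,-20,0,0,0,2.5,1]]
[[-22,-20,-1,0,0,2.5,1],[-24,-21,0,0,0,2.5,1],[-27,-21,-1,0,0,3,1],[-29,-20,-1,0,0,3,1],[-30,-19,0,0,0,3,1]]
[[-33,-19,-1,0,0,3,1],[-34,-17,-1,0,0,3.5,1],[-36,-15,-1,0,0,3.5,1],[-37,-12,0,0,0,3,1],[-38,-11,-1,0,0,3.5,1]]
[[-39,-9,-1,0,0,3.5,1],[-39,-6,-1,0,0,3.5,1],[-39,-4,0,0,0,3,1],[-38,-2,-1,0,0,3.5,1],[-37,0,-1,0,0,3,1]]
[[-36,3,-1,0,0,3,1],[-35,4,0,0,0,3,1],[-33,6,-1,0,0,3,1],[-32,7,-1,0,0,2.5,1],[-29,8,0,0,0,3,1]]
[[-26,9,-1,0,0,2,1],[-24,9,0,0,0,2.5,1],[-21,8,-1,0,0,2,1],[-19,9,0,0,0,1.5,1],[-15,8,0,0,0,1.5,1]]
end [ 0.51832511 -0.27155076  0.2495842 ] maxes [39.  21.   1.   0.   0.   3.5  1. ] 30
[[340.31269558 105.92208634]
 [294.90094656 131.28748897]] [[253.92694685 108.70634614]
 [241.50141655 167.43685782]]
```

Call:
play_rows(targets=[[[-10,-14,0,0,0,1.5,1],[-13,-16,-1,0,0,1.5,1],[-15,-18,0,0,0,2,1],[-17,-19,-1,0,0,2.5,1],[-19,-20,0,0,0,2.5,1]]])

```text
clock: 0.52
position: [0.1973, 0.499, 0.2327]
tcp_rot: [-0.0, 0.211, 0.978, -0.0]
contact_force: [0.1, -0.8, 1.1]
grip_width: 0.0853
grip_force: 0.0
```

Call:
play_rows(targets=[[[-22,-20,-1,0,0,2.5,1],[-24,-21,0,0,0,2.5,1],[-27,-21,-1,0,0,3,1],[-29,-20,-1,0,0,3,1],[-30,-19,0,0,0,3,1]]])

```text
clock: 0.93
position: [0.2618, 0.3449, 0.236]
tcp_rot: [-0.0, 0.328, 0.945, -0.0]
contact_force: [0.7, 0.7, 1.4]
grip_width: 0.0853
grip_force: 0.0
```

Call:
play_rows(targets=[[[-33,-19,-1,0,0,3,1],[-34,-17,-1,0,0,3.5,1],[-36,-15,-1,0,0,3.5,1],[-37,-12,0,0,0,3,1],[-38,-11,-1,0,0,3.5,1]]])

```text
clock: 1.35
position: [0.336, 0.1661, 0.24]
tcp_rot: [0.0, 0.461, 0.888, 0.0]
contact_force: [1.6, -0.2, -0.3]
grip_width: 0.0855
grip_force: 0.0
```

Call:
play_rows(targets=[[[-39,-9,-1,0,0,3.5,1],[-39,-6,-1,0,0,3.5,1],[-39,-4,0,0,0,3,1],[-38,-2,-1,0,0,3.5,1],[-37,0,-1,0,0,3,1]]])

```text
clock: 1.77
position: [0.4098, -0.0135, 0.244]
tcp_rot: [-0.0, 0.584, 0.812, 0.0]
contact_force: [1.1, 0.9, 0.7]
grip_width: 0.0854
grip_force: 0.0
```

Call:
play_rows(targets=[[[-36,3,-1,0,0,3,1],[-35,4,0,0,0,3,1],[-33,6,-1,0,0,3,1],[-32,7,-1,0,0,2.5,1],[-29,8,0,0,0,3,1]]])

```text
clock: 2.18
position: [0.4748, -0.1681, 0.2469]
tcp_rot: [-0.0, 0.682, 0.732, -0.0]
contact_force: [-0.0, 0.9, 0.8]
grip_width: 0.0857
grip_force: 0.0
```

Call:
play_rows(targets=[[[-26,9,-1,0,0,2,1],[-24,9,0,0,0,2.5,1],[-21,8,-1,0,0,2,1],[-19,9,0,0,0,1.5,1],[-15,8,0,0,0,1.5,1]]])

```text
clock: 2.6
position: [0.5186, -0.2724, 0.2485]
tcp_rot: [-0.0, 0.74, 0.673, -0.0]
contact_force: [-0.2, -0.2, 0.8]
grip_width: 0.0857
grip_force: 0.0
```

Run:
```python
from h import *
P,R=cur(); G=frame(-5.3); print((G.inv()*R).as_rotvec(degrees=True))
plan(P,R,[((.518,-.272,.147),G,10)],1)
```

```text
clock 2.6 pos [ 0.5186 -0.2724  0.2485] F [-0.2 -0.2  0.8] w 0.0857 gf 0.0
[0.05446298 0.01452768 0.08777915]
[[0,0,6,0,0,0,1],[0,0,9,0,0,0,1],[0,0,11,0,0,0,1],[0,0,12,0,0,0,1],[0,0,13,0,0,0,1]]
[[0,0,12,0,0,0,1],[0,0,12,0,0,0,1],[0,0,11,0,0,0,1],[0,0,9,0,0,0,1],[0,-1,7,0,0,0,1]]
end [ 0.51749788 -0.27227549  0.14653321] maxes [ 0.  1. 13.  0.  0.  0.  1.] 10
```

Call:
play_rows(targets=[[[0,0,6,0,0,0,1],[0,0,9,0,0,0,1],[0,0,11,0,0,0,1],[0,0,12,0,0,0,1],[0,0,13,0,0,0,1]]])

```text
clock: 3.02
position: [0.5179, -0.2696, 0.1965]
tcp_rot: [-0.001, 0.738, 0.674, -0.0]
contact_force: [1.1, -0.2, -0.3]
grip_width: 0.0857
grip_force: 0.0
```

Call:
play_rows(targets=[[[0,0,12,0,0,0,1],[0,0,12,0,0,0,1],[0,0,11,0,0,0,1],[0,0,9,0,0,0,1],[0,-1,7,0,0,0,1]]])

```text
clock: 3.43
position: [0.5172, -0.2705, 0.1458]
tcp_rot: [-0.001, 0.739, 0.674, -0.0]
contact_force: [0.1, -0.1, -0.1]
grip_width: 0.0857
grip_force: 0.0
```

Call:
play_rows(targets=[[[0,0,0,0,0,0,-0.4],[0,0,0,0,0,0,-0.6],[0,0,0,0,0,0,-0.8],[0,0,0,0,0,0,-1],[0,0,0,0,0,0,-1]]], squeeze=60)

```text
clock: 3.85
position: [0.5182, -0.2712, 0.1483]
tcp_rot: [0.001, 0.739, 0.674, 0.0]
contact_force: [0.4, -0.2, -0.2]
grip_width: 0.0257
grip_force: 0.0
```

Call:
play_rows(targets=[[[0,0,0,0,0,0,-1],[0,0,0,0,0,0,-1],[0,0,0,0,0,0,-1]]])

```text
clock: 4.1
position: [0.5184, -0.2713, 0.1485]
tcp_rot: [0.001, 0.739, 0.674, 0.0]
contact_force: [0.6, 1.0, 3.0]
grip_width: 0.021
grip_force: 59.3
```

Run:
```python
from h import *
P,R=cur(); print(frame(-5.3).inv().__mul__(R).as_rotvec(degrees=True))
plan(P,R,[((P[0],P[1],.26),R,10)],-1)
```

```text
clock 4.1 pos [ 0.5184 -0.2713  0.1485] F [0.6 1.  3. ] w 0.021 gf 59.330291748046875
[-0.11903695 -0.06004585 -0.04318698]
[[0,0,-7,0,0,0,-1],[0,0,-10,0,0,0,-1],[0,0,-12,0,0,0,-1],[0,0,-13,0,0,0,-1],[0,0,-14,0,0,0,-1]]
[[0,0,-14,0,0,0,-1],[0,0,-13,0,0,0,-1],[0,0,-12,0,0,0,-1],[0,0,-9,0,0,0,-1],[0,0,-8,0,0,0,-1]]
end [ 0.51817806 -0.2711315   0.2604522 ] maxes [ 0.  0. 14.  0.  0.  0.  1.] 10
```

Call:
play_rows(targets=[[[0,0,-7,0,0,0,-1],[0,0,-10,0,0,0,-1],[0,0,-12,0,0,0,-1],[0,0,-13,0,0,0,-1],[0,0,-14,0,0,0,-1]]])

```text
clock: 4.52
position: [0.5173, -0.2707, 0.2043]
tcp_rot: [-0.0, 0.739, 0.674, -0.0]
contact_force: [0.1, 0.7, -2.2]
grip_width: 0.0212
grip_force: 58.9
```

Call:
play_rows(targets=[[[0,0,-14,0,0,0,-1],[0,0,-13,0,0,0,-1],[0,0,-12,0,0,0,-1],[0,0,-9,0,0,0,-1],[0,0,-8,0,0,0,-1]]])

```text
clock: 4.93
position: [0.5178, -0.271, 0.2608]
tcp_rot: [0.001, 0.739, 0.674, 0.0]
contact_force: [-0.2, 0.4, -2.6]
grip_width: 0.0213
grip_force: 58.9
```

Run:
```python
from h import *
P,R=cur(); print(P)
t=grab('top','c');s=grab('side','c')
a=cv2.imread('pics/c_top.png')[160:260,330:430];b=cv2.imread('pics/c_side.png')[180:320,300:400]
cv2.imwrite('pics/c.png',np.hstack([cv2.copyMakeBorder(cv2.resize(a,(400,400),interpolation=cv2.INTER_CUBIC),0,160,0,0,cv2.BORDER_CONSTANT),cv2.resize(b,(400,560),interpolation=cv2.INTER_CUBIC)]))
# place plan
y=4.4; Lc=np.array([.4355,.325,.105]); Q=frame(y,15); n=-Q.as_matrix()[:,2]; print('n',n)
off=.0185
ways=[(np.array([.46,.0,.27]),frame(0),14),(Lc+n*(off+.10),Q,14),(Lc+n*(off+.03),Q,7)]
plan(P,R,ways,-1)
```

```text
clock 4.9333 pos [ 0.5178 -0.271   0.2608] F [-0.2  0.4 -2.6] w 0.0213 gf 58.88600170612335
[ 0.51778941 -0.27095036  0.26084506]
n [-0.25805624 -0.01985635  0.96592583]
[[11,-4,0,0,0,0,-1],[15,-4,-1,0,0,-0.5,-1],[18,-6,-1,0,0,-0.5,-1],[20,-5,0,0,0,-0.5,-1],[22,-7,-1,0,0,0,-1]]
[[23,-6,-1,0,0,-0.5,-1],[24,-7,-1,0,0,-0.5,-1],[24,-6,-1,0,0,-0.5,-1],[23,-6,0,0,0,-0.5,-1],[22,-5,-1,0,0,-0.5,-1]]
[[21,-5,-1,0,0,-0.5,-1],[18,-4,0,0,0,0,-1],[15,-4,-1,0,0,-0.5,-1],[12,-2,0,0,0,-0.5,-1],[14,-2,2,-0.5,0,0,-1]]
[[18,-3,3,-1,0,-0.5,-1],[22,-4,3,-1,0,0,-1],[24,-4,4,-1,0,-0.5,-1],[27,-4,4,-1.5,0,-0.5,-1],[28,-4,4,-1,0,0,-1]]
[[29,-5,3,-1.5,0.5,-0.5,-1],[28,-4,5,-1.5,0,-0.5,-1],[29,-4,3,-1,0,-0.5,-1],[26,-4,4,-1.5,0,0,-1],[25,-4,3,-1,0,-0.5,-1]]
[[22,-3,3,-1,0,0,-1],[18,-2,2,-1,0,-0.5,-1],[14,-2,2,-0.5,0,0,-1],[0,0,7,0,0,0,-1],[0,0,10,0,0,0,-1]]
[[0,0,12,0,0,0,-1],[0,0,12,0,0,0,-1],[0,0,12,0,0,0,-1],[0,0,10,0,0,0,-1],[0,0,7,0,0,0,-1]]
end [0.42297755 0.32391648 0.15196094] maxes [29.   7.  12.   1.5  0.5  0.5  1. ] 35
```

View pics/c.png

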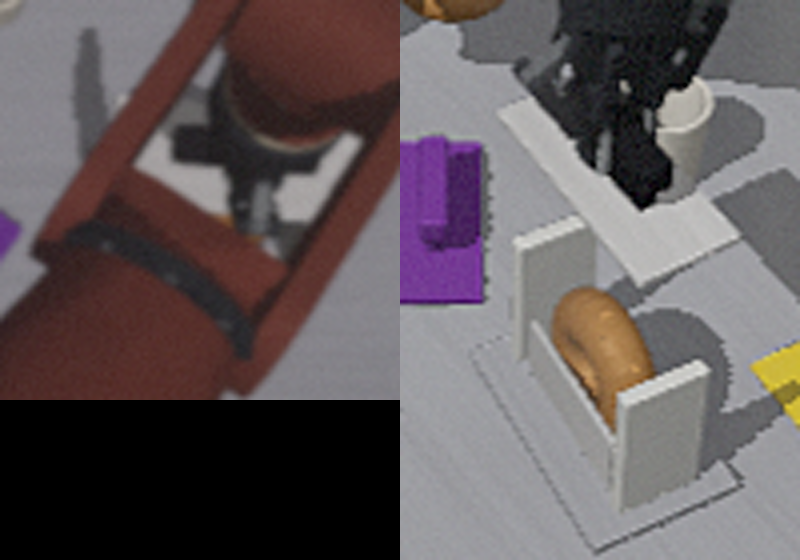

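The picture shows the guard lifted level in the fingers, with the bagel standing free in the cradle at about side (450,270). I'll carry it to the ledge.

Call:
play_rows(targets=[[[11,-4,0,0,0,0,-1],[15,-4,-1,0,0,-0.5,-1],[18,-6,-1,0,0,-0.5,-1],[20,-5,0,0,0,-0.5,-1],[22,-7,-1,0,0,0,-1]]])

```text
clock: 5.45
position: [0.4972, -0.1807, 0.2607]
tcp_rot: [-0.002, 0.73, 0.684, -0.0]
contact_force: [-0.4, -0.1, -2.0]
grip_width: 0.0212
grip_force: 59.0
```

Call:
play_rows(targets=[[[23,-6,-1,0,0,-0.5,-1],[24,-7,-1,0,0,-0.5,-1],[24,-6,-1,0,0,-0.5,-1],[23,-6,0,0,0,-0.5,-1],[22,-5,-1,0,0,-0.5,-1]]])

```text
clock: 5.87
position: [0.472, -0.0628, 0.2648]
tcp_rot: [-0.002, 0.714, 0.7, -0.0]
contact_force: [0.3, 0.4, -3.8]
grip_width: 0.021
grip_force: 59.0
```

Call:
play_rows(targets=[[[21,-5,-1,0,0,-0.5,-1],[18,-4,0,0,0,0,-1],[15,-4,-1,0,0,-0.5,-1],[12,-2,0,0,0,-0.5,-1],[14,-2,2,-0.5,0,0,-1]]])

```text
clock: 6.28
position: [0.4565, 0.0165, 0.2655]
tcp_rot: [0.002, 0.705, 0.709, 0.003]
contact_force: [-0.1, 0.6, -2.7]
grip_width: 0.0211
grip_force: 59.0
```

Call:
play_rows(targets=[[[18,-3,3,-1,0,-0.5,-1],[22,-4,3,-1,0,0,-1],[24,-4,4,-1,0,-0.5,-1],[27,-4,4,-1.5,0,-0.5,-1],[28,-4,4,-1,0,0,-1]]])

```text
clock: 6.7
position: [0.4353, 0.1348, 0.2459]
tcp_rot: [0.036, 0.695, 0.717, 0.037]
contact_force: [0.3, -0.5, -2.6]
grip_width: 0.0214
grip_force: 59.0
```

Call:
play_rows(targets=[[[29,-5,3,-1.5,0.5,-0.5,-1],[28,-4,5,-1.5,0,-0.5,-1],[29,-4,3,-1,0,-0.5,-1],[26,-4,4,-1.5,0,0,-1],[25,-4,3,-1,0,-0.5,-1]]])

```text
clock: 7.12
position: [0.4102, 0.2708, 0.2251]
tcp_rot: [0.073, 0.679, 0.726, 0.079]
contact_force: [0.5, -0.4, -2.3]
grip_width: 0.0215
grip_force: 59.0
```

Call:
play_rows(targets=[[[22,-3,3,-1,0,0,-1],[18,-2,2,-1,0,-0.5,-1],[14,-2,2,-0.5,0,0,-1],[0,0,7,0,0,0,-1],[0,0,10,0,0,0,-1]]])

```text
clock: 7.53
position: [0.4074, 0.3239, 0.2015]
tcp_rot: [0.089, 0.673, 0.728, 0.095]
contact_force: [0.1, -0.9, -2.4]
grip_width: 0.0209
grip_force: 59.1
```

Call:
play_rows(targets=[[[0,0,12,0,0,0,-1],[0,0,12,0,0,0,-1],[0,0,12,0,0,0,-1],[0,0,10,0,0,0,-1],[0,0,7,0,0,0,-1]]])

```text
clock: 7.95
position: [0.4217, 0.3226, 0.1485]
tcp_rot: [0.089, 0.675, 0.726, 0.094]
contact_force: [0.2, -1.6, -2.7]
grip_width: 0.0214
grip_force: 59.1
```

Run:
```python
from h import *
P,R=cur();Q=frame(4.4,15);print((Q.inv()*R).as_rotvec(degrees=True))
t=grab('top','d');s=grab('side','d')
a=cv2.imread('pics/d_top.png')[200:280,120:220];b=cv2.imread('pics/d_side.png')[100:200,160:260]
cv2.imwrite('pics/d.png',np.hstack([cv2.copyMakeBorder(cv2.resize(a,(400,320),interpolation=cv2.INTER_CUBIC),0,80,0,0,cv2.BORDER_CONSTANT),cv2.resize(b,(400,400),interpolation=cv2.INTER_CUBIC)]))
n=-Q.as_matrix()[:,2];U=P-n*.0185; M=np.c_[-n,n]; X=Q.as_matrix()[:,1];Y=np.cross(n,X)
print('U',U,'rel ledge',np.c_[X,Y,n].T@(U-np.array([.4355,.325,.105])))
cs=[U+n*.006+X*a+Y*b for a,b in((.035,.08),(.035,-.08),(-.035,-.08),(-.035,.08))]
print((proj(t,cs)-[120,200])*4,(proj(s,cs)-[160,100])*4+[400,0])
cl=[np.array([.4355,.325,.105])+X*a+Y*b for a,b in((.04,.085),(.04,-.085))]
print((proj(t,cl)-[120,200])*4,(proj(s,cl)-[160,100])*4+[400,0])
```

```text
clock 7.95 pos [0.4217 0.3226 0.1485] F [ 0.2 -1.6 -2.7] w 0.0214 gf 59.09851133823395
[ 0.18395115 -0.17226874  0.16775797]
U [0.426474   0.32293283 0.13062114] rel ledge [-0.0022147  -0.00136862  0.02711839]
[[ 60.39233072 125.74002476]
 [295.76503084 107.27643586]
 [305.2905052  208.88654663]
 [ 70.68847084 227.44205242]] [[593.07171562 127.16450328]
 [698.61774098 219.40126682]
 [627.68145818 273.89914664]
 [525.0260036  177.51724475]]
[[ 69.15474904 109.83183711]
 [312.72248409  90.74840481]] [[611.15559282 145.68707326]
 [722.56562043 243.21290892]]
```

View pics/d.png

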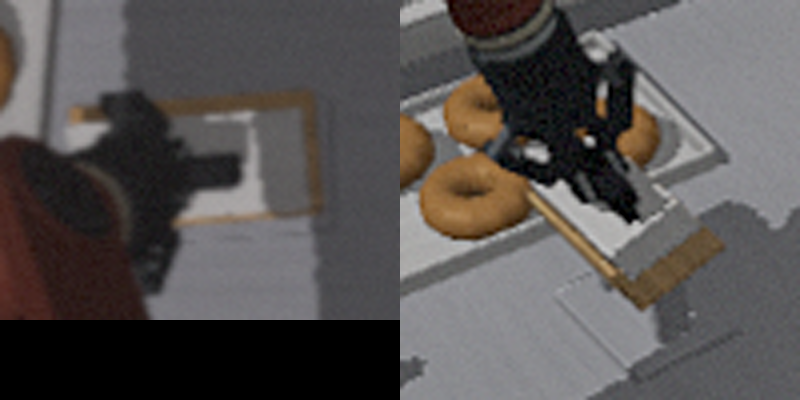

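The picture shows the guard over the ledge, parallel to it and inside its edges. Its -y end is at crop (300,108)-(307,211), within about 1 px of the prediction. I'll lower it in small steps.

Call:
play_rows(targets=[[[1,4,4,0,0,0,-1],[0,0,5,0,0,0,-1],[0,0,5,0,0,0,-1],[0,0,4,0,0,0,-1],[0,0,3,0,0,0,-1]]])

```text
clock: 8.47
position: [0.4318, 0.3258, 0.1312]
tcp_rot: [0.089, 0.675, 0.727, 0.095]
contact_force: [1.0, -0.7, -2.3]
grip_width: 0.0212
grip_force: 59.1
```

Call:
play_rows(targets=[[[0,0,1,0,0,0,-1],[0,0,1,0,0,0,-1],[0,0,1,0,0,0,-1],[0,0,0,0,0,0,-1]]])

```text
clock: 8.8
position: [0.4326, 0.3259, 0.1287]
tcp_rot: [0.089, 0.674, 0.727, 0.096]
contact_force: [0.5, -0.1, -3.6]
grip_width: 0.0214
grip_force: 59.1
```

Run:
```python
from h import *
P,R=cur();Q=frame(4.4,15);print((Q.inv()*R).as_rotvec(degrees=True))
n=-Q.as_matrix()[:,2];U=P-n*.0185;X=Q.as_matrix()[:,1];Y=np.cross(n,X)
print('rel ledge',np.c_[X,Y,n].T@(U-np.array([.4355,.325,.105])))
```

```text
clock 8.8 pos [0.4326 0.3259 0.1287] F [ 0.5 -0.1 -3.6] w 0.0214 gf 59.11669135093689
[-0.00590656 -0.04935762  0.12970972]
rel ledge [0.00344568 0.0011166  0.00515247]
```

Call:
play_rows(targets=[[[0,-1,1,0,0,0,-1],[0,0,1,0,0,0,-1],[0,0,1,0,0,0,-1],[0,0,0,0,0,0,-1]]])

```text
clock: 9.13
position: [0.4323, 0.3258, 0.1254]
tcp_rot: [0.089, 0.674, 0.727, 0.095]
contact_force: [-0.0, -0.5, -3.2]
grip_width: 0.0208
grip_force: 59.1
```

Call:
play_rows(targets=[[[0,0,1,0,0,0,-1],[0,0,0,0,0,0,-1]]])

```text
clock: 9.3
position: [0.4327, 0.3259, 0.1246]
tcp_rot: [0.089, 0.675, 0.727, 0.096]
contact_force: [-0.4, -0.4, -2.7]
grip_width: 0.021
grip_force: 59.1
```

Call:
play_rows(targets=[[[0,0,1,0,0,0,-1],[0,0,0,0,0,0,-1]]])

```text
clock: 9.47
position: [0.4329, 0.3259, 0.1236]
tcp_rot: [0.089, 0.675, 0.727, 0.096]
contact_force: [0.9, 0.1, -3.7]
grip_width: 0.0212
grip_force: 59.1
```

Call:
play_rows(targets=[[[0,0,1,0,0,0,-1],[0,0,0,0,0,0,-1]]])

```text
clock: 9.63
position: [0.4333, 0.326, 0.1231]
tcp_rot: [0.089, 0.675, 0.727, 0.096]
contact_force: [-1.5, -0.4, -0.5]
grip_width: 0.0211
grip_force: 59.5
```

Call:
play_rows(targets=[[[0,0,1,0,0,0,-1],[0,0,0,0,0,0,-1]]])

```text
clock: 9.8
position: [0.4333, 0.326, 0.1231]
tcp_rot: [0.089, 0.675, 0.727, 0.095]
contact_force: [-7.1, -1.9, 7.7]
grip_width: 0.0215
grip_force: 60.7
```

Call:
play_rows(targets=[[[0,0,0,0,0,0,-0.4],[0,0,0,0,0,0,-0.2],[0,0,0,0,0,0,0.1],[0,0,0,0,0,0,0.3],[0,0,0,0,0,0,0.3]]])

```text
clock: 10.22
position: [0.4337, 0.326, 0.1218]
tcp_rot: [0.089, 0.674, 0.727, 0.096]
contact_force: [-0.7, -0.1, -0.2]
grip_width: 0.0556
grip_force: 0.0
```

Call:
play_rows(targets=[[[0,0,-5,0,0,0,0.3],[0,0,-10,0,0,0,0.3],[0,0,-15,0,0,0,0.3],[0,0,-20,0,0,0,0.3],[0,0,-20,0,0,0,0.3]]])

```text
clock: 10.63
position: [0.4149, 0.3244, 0.1905]
tcp_rot: [0.089, 0.675, 0.727, 0.095]
contact_force: [0.1, -0.2, -0.1]
grip_width: 0.0558
grip_force: 0.0
```

Call:
play_rows(targets=[[[-10,0,-15,2,0,0,1],[-20,0,-12,3,0,0,1],[-30,0,-12,3,0,0,1],[-35,0,-8,3,0,0,1],[-35,0,-6,3,0,0,1]]])

```text
clock: 11.05
position: [0.4153, 0.1937, 0.2441]
tcp_rot: [0.006, 0.679, 0.734, 0.008]
contact_force: [1.1, 0.5, 0.6]
grip_width: 0.0857
grip_force: 0.0
```

Call:
play_rows(targets=[[[-37,3,0,1,0,1,1],[-37,3,0,0,0,1,1],[-37,3,0,0,0,1,1],[-37,3,0,0,0,1,1],[-30,3,0,0,0,1,1]]])

```text
clock: 11.47
position: [0.4374, 0.0147, 0.2427]
tcp_rot: [0.001, 0.712, 0.702, 0.001]
contact_force: [0.5, -0.3, 0.3]
grip_width: 0.0852
grip_force: 0.0
```

Run:
```python
from h import *
P,R=cur()
t=grab('top','e');s=grab('side','e')
a=cv2.imread('pics/e_top.png');b=cv2.imread('pics/e_side.png')
f=lambda im,x,y:cv2.resize(im[y:y+60,x:x+80],(400,300),interpolation=cv2.INTER_CUBIC)
cv2.imwrite('pics/e.png',np.vstack([np.hstack([f(a,130,210),f(b,180,125)]),np.hstack([f(a,345,185),f(b,315,240)])]))
```

```text
clock 11.4667 pos [0.4374 0.0147 0.2427] F [ 0.5 -0.3  0.3] w 0.0852 gf 0.0
```

View pics/e.png

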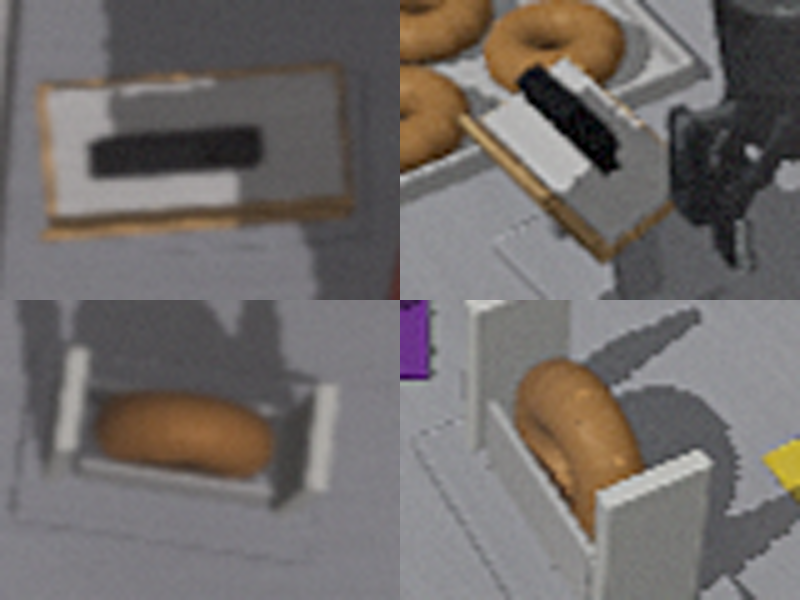

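The guard lies flat on the ledge, with an even wood margin on both ends and its grip up. The bagel stands in the cradle at top crop x 97-273. Next I'll measure the bagel.

Run:
```python
from h import *
np.set_printoptions(precision=4,suppress=True)
t=load('top','e');s=load('side','e')
A=lambda L,o:np.array(L)/5.+np.array(o)-.4
p=onz(t,A([(68,47),(90,47),(80,147),(57,147),(318,85),(338,87),(327,190),(305,187)],(345,185)),.13)
l,r=p[:4].mean(0),p[4:].mean(0); print('posts',l,r,(l+r)/2,np.linalg.norm(l-r),np.degrees(np.arctan2(*(l-r)[[0,1]])))
B={}
for c,n,(x0,x1,y0,y1) in((t,'t',(355,405,195,225)),(s,'s',(330,372,245,292))):
    im=cv2.cvtColor(np.asarray(c['pixels']),cv2.COLOR_RGB2HSV).astype(int); m=(im[:,:,1]>110)&(im[:,:,0]<20); k=np.zeros_like(m);k[y0:y1,x0:x1]=1
    v,u=np.nonzero(m&k); B[n]=np.array([u.min()+u.max(),v.min()+v.max()])/2; print(n,len(u),u.min(),u.max(),v.min(),v.max(),u.mean(),v.mean(),cv2.minAreaRect(np.c_[u,v].astype(np.float32)))
    if n=='t': 
        e=[(u.min(),v[u==u.min()].mean()),(u.max(),v[u==u.max()].mean())]; q=onz(t,e,.067);print('ends',e,q,q.mean(0)); print('blob', onz(t,[(u.mean(),v.mean())],.1))
P,R=cur();
```

```text
posts [ 0.5299 -0.2072  0.13  ] [ 0.5068 -0.3444  0.13  ] [ 0.5184 -0.2758  0.13  ] 0.1391743369786179 9.541353222959366
t 414 365 398 204 219 382.0169082125604 211.30676328502415 ((381.7513427734375, 210.90811157226562), (33.68791961669922, 14.036632537841797), 8.972626686096191)
ends [(np.int64(365), np.float64(210.66666666666666)), (np.int64(398), np.float64(213.0))] [[ 0.5219 -0.2283  0.067 ]
 [ 0.5147 -0.3243  0.067 ]] [ 0.5183 -0.2763  0.067 ]
blob [[ 0.5142 -0.2736  0.1   ]]
s 490 338 363 252 286 349.86326530612246 266.2551020408163 ((350.8739929199219, 267.18035888671875), (33.42519760131836, 18.849958419799805), 55.491477966308594)
clock 11.5667 pos [0.4379 0.0133 0.2426] F [1.2 0.6 0.2] w 0.0851 gf 0.0
```

Run:
```python
from h import *
P,R=cur(); G=frame(-9.2)
plan(P,R,[((.518,-.276,.22),G,15),((.518,-.276,.082),G,12)],1)
```

```text
clock 11.5667 pos [0.4379 0.0133 0.2426] F [1.2 0.6 0.2] w 0.0851 gf 0.0
[[-11,3,1,0,0,0.5,1],[-15,5,1,0,0,0,1],[-18,5,2,0,0,0.5,1],[-19,7,1,0,0,1,1],[-22,7,2,0,0,0.5,1]]
[[-22,8,2,0,0,0.5,1],[-24,8,2,0,0,0.5,1],[-23,8,2,0,0,1,1],[-23,9,2,0,0,0.5,1],[-23,9,1,0,0,0.5,1]]
[[-20,9,2,0,0,1,1],[-20,8,2,0,0,0.5,1],[-16,7,1,0,0,0.5,1],[-14,6,2,0,0,0.5,1],[-11,5,0,0,0,0,1]]
[[0,0,7,0,0,0,1],[0,0,10,0,0,0,1],[0,0,11,0,0,0,1],[0,0,13,0,0,0,1],[0,0,14,0,0,0,1]]
[[0,0,14,0,0,0,1],[0,0,15,0,0,0,1],[0,0,13,0,0,0,1],[0,0,13,0,0,0,1],[0,0,12,0,0,0,1]]
[[0,0,9,0,0,0,1],[0,0,7,0,0,0,1]]
end [ 0.51816427 -0.27602685  0.08243127] maxes [24.  9. 15.  0.  0.  1.  1.] 27
```

Call:
play_rows(targets=[[[-11,3,1,0,0,0.5,1],[-15,5,1,0,0,0,1],[-18,5,2,0,0,0.5,1],[-19,7,1,0,0,1,1],[-22,7,2,0,0,0.5,1]]])

```text
clock: 11.98
position: [0.4623, -0.0684, 0.2349]
tcp_rot: [0.0, 0.726, 0.688, 0.001]
contact_force: [-1.0, -0.4, 0.6]
grip_width: 0.0855
grip_force: 0.0
```

Call:
play_rows(targets=[[[-22,8,2,0,0,0.5,1],[-24,8,2,0,0,0.5,1],[-23,8,2,0,0,1,1],[-23,9,2,0,0,0.5,1],[-23,9,1,0,0,0.5,1]]])

```text
clock: 12.4
position: [0.4953, -0.1868, 0.2254]
tcp_rot: [0.0, 0.744, 0.668, 0.0]
contact_force: [0.0, -0.7, 0.3]
grip_width: 0.0853
grip_force: 0.0
```

Call:
play_rows(targets=[[[-20,9,2,0,0,1,1],[-20,8,2,0,0,0.5,1],[-16,7,1,0,0,0.5,1],[-14,6,2,0,0,0.5,1],[-11,5,0,0,0,0,1]]])

```text
clock: 12.82
position: [0.5194, -0.2719, 0.2181]
tcp_rot: [-0.0, 0.759, 0.651, -0.0]
contact_force: [0.0, 0.9, -0.5]
grip_width: 0.0854
grip_force: 0.0
```

Call:
play_rows(targets=[[[0,0,7,0,0,0,1],[0,0,10,0,0,0,1],[0,0,11,0,0,0,1],[0,0,13,0,0,0,1],[0,0,14,0,0,0,1]]])

```text
clock: 13.23
position: [0.5184, -0.2703, 0.1618]
tcp_rot: [-0.001, 0.759, 0.652, -0.0]
contact_force: [-0.2, -0.0, -0.1]
grip_width: 0.0852
grip_force: 0.0
```

Call:
play_rows(targets=[[[0,0,14,0,0,0,1],[0,0,15,0,0,0,1],[0,0,13,0,0,0,1],[0,0,13,0,0,0,1],[0,0,12,0,0,0,1]]])

```text
clock: 13.65
position: [0.5183, -0.2707, 0.0946]
tcp_rot: [-0.001, 0.759, 0.651, -0.0]
contact_force: [0.0, 0.7, -0.7]
grip_width: 0.0851
grip_force: 0.0
```

Call:
play_rows(targets=[[[0,0,9,0,0,0,1],[0,0,7,0,0,0,1],[0,0,0,0,0,0,1]]])

```text
clock: 13.9
position: [0.5178, -0.2708, 0.0784]
tcp_rot: [-0.001, 0.759, 0.651, -0.0]
contact_force: [-0.0, 0.9, -1.2]
grip_width: 0.0853
grip_force: 0.0
```

Call:
play_rows(targets=[[[0,0,0,0,0,0,0.3],[0,0,0,0,0,0,0],[0,0,0,0,0,0,-0.2],[0,0,0,0,0,0,-0.4],[0,0,0,0,0,0,-1]]], squeeze=40)

```text
clock: 14.32
position: [0.5197, -0.272, 0.0816]
tcp_rot: [0.001, 0.759, 0.651, 0.0]
contact_force: [-0.2, 0.9, 2.0]
grip_width: 0.037
grip_force: 40.1
```

Call:
play_rows(targets=[[[0,0,0,0,0,0,-1],[0,0,0,0,0,0,-1],[0,0,0,0,0,0,-1]]])

```text
clock: 14.57
position: [0.5197, -0.272, 0.0815]
tcp_rot: [0.001, 0.759, 0.651, 0.0]
contact_force: [-1.5, 0.6, 5.7]
grip_width: 0.0369
grip_force: 40.4
```

Call:
play_rows(targets=[[[0,0,-4,0,0,0,-1],[0,0,-8,0,0,0,-1],[0,0,-12,0,0,0,-1],[0,0,-16,0,0,0,-1],[0,0,-18,0,0,0,-1]]], squeeze=60)

```text
clock: 14.98
position: [0.5179, -0.2709, 0.1384]
tcp_rot: [-0.001, 0.759, 0.651, -0.0]
contact_force: [0.4, -0.4, -2.1]
grip_width: 0.0369
grip_force: 60.5
```

Call:
play_rows(targets=[[[0,0,-20,0,0,0,-1],[0,0,-20,0,0,0,-1],[0,0,-18,0,0,0,-1],[0,0,-16,0,0,0,-1],[0,0,-12,0,0,0,-1]]])

```text
clock: 15.4
position: [0.5193, -0.2717, 0.227]
tcp_rot: [0.001, 0.759, 0.651, 0.0]
contact_force: [0.4, -0.7, -1.7]
grip_width: 0.0369
grip_force: 60.6
```

Run:
```python
from h import *
np.set_printoptions(precision=4,suppress=True)
P,R=cur()
# camera: refine with lens seen in both views (arm away: 'a' set)
t=load('top','a');s=load('side','a')
hd=np.radians(165.4); d=np.r_[np.array([np.cos(hd),np.sin(hd)])*np.cos(np.radians(20)),-np.sin(np.radians(20))]
pole=np.array([.833,.043]);lxy=pole+.1*np.array([np.cos(hd),np.sin(hd)]); print('lens xy',lxy)
for n,c,(x0,x1,y0,y1) in(('t',t,(243,265,92,112)),('s',s,(334,354,92,112))):
    im=np.asarray(c['pixels']).astype(int);m=im.max(2)<45;k=np.zeros_like(m);k[y0:y1,x0:x1]=1
    v,u=np.nonzero(m&k);r=cv2.minAreaRect(np.c_[u,v].astype(np.float32));print(n,len(u),u.min(),u.max(),v.min(),v.max(),cv2.boxPoints(r).tolist())
L=np.r_[lxy,.314]
print('lens proj',proj(t,[L]),proj(s,[L]))
# base disc in top view gives the pole too
Q=frame(-14.6,20); x=Q.as_matrix()[:,1]; print('x',x,'d',d); V=L+.15*d
tcp=V-Q.apply([-.004,0,.0145]); print('view',V,'tcp',tcp)
plan(P,R,[((.45,-.05,.29),frame(-12,5),14),(tcp-.05*x,Q,10),(tcp,Q,6)],-1)
```

```text
clock 15.4 pos [ 0.5193 -0.2717  0.227 ] F [ 0.4 -0.7 -1.7] w 0.0369 gf 60.55964022874832
lens xy [0.7362 0.0682]
t 130 247 260 96 109 [[246.15383911132812, 105.76921844482422], [248.85385131835938, 95.86922454833984], [261.6307678222656, 99.35384368896484], [258.9307556152344, 109.25383758544922]]
s 114 338 351 95 110 [[336.9278869628906, 98.5876235961914], [346.2990417480469, 94.42267608642578], [351.3711853027344, 105.83504486083984], [342.0000305175781, 109.99999237060547]]
lens proj [[252.3948 108.6244]] [[339.5726 105.3068]]
x [ 0.9093 -0.2369  0.342 ] d [-0.9093  0.2369 -0.342 ]
view [0.5998 0.1037 0.2627] tcp [0.596  0.1089 0.2763]
[[9,-4,-3,0,0,0,-1],[12,-6,-3,-0.5,0,0.5,-1],[14,-7,-5,-0.5,0,0,-1],[15,-8,-5,0,0,0.5,-1],[17,-8,-5,-0.5,0,0,-1]]
[[18,-9,-6,-0.5,0,0.5,-1],[19,-10,-6,-0.5,0,0,-1],[18,-9,-6,-0.5,0,0.5,-1],[18,-9,-6,-0.5,0,0,-1],[17,-9,-5,0,0,0.5,-1]]
[[15,-8,-6,-0.5,0,0,-1],[14,-7,-4,-0.5,0,0.5,-1],[11,-6,-4,0,0,0,-1],[9,-5,-4,-0.5,0,0.5,-1],[12,4,2,-1,0,0,-1]]
[[17,5,4,-1.5,0,0.5,-1],[20,6,4,-1.5,0,0,-1],[22,6,5,-1.5,0,0.5,-1],[23,7,5,-2,-0.5,0,-1],[24,6,5,-2,0,0.5,-1]]
[[22,6,5,-1.5,0,0,-1],[20,5,5,-1.5,0,0.5,-1],[17,3,4,-1.5,0,0,-1],[12,3,3,-1,0,0.5,-1],[0,6,0,0,0,0,-1]]
[[0,9,0,0,0,0,-1],[0,10,0,0,0,0,-1],[0,10,0,0,0,0,-1],[0,9,1,0,0,0,-1],[0,6,0,0,0,0,-1]]
end [0.596  0.1086 0.2759] maxes [24.  10.   6.   2.   0.5  0.5  1. ] 30
```

Run:
```python
from h import *
np.set_printoptions(precision=4,suppress=True)
t=load('top','a');s=load('side','a')
print(tri(t,[(252.4,108.0),(255.2,97.6)],s,[(339.7,104.2),(348.8,100.1)]))
for z in(.3,.31,.32): 
  p=onz(t,[(246.15,105.77),(258.9,109.25)],z); e=p[0]-p[1]; print(z,np.linalg.norm(e),np.degrees(np.arctan2(e[1],e[0]))+90,p.mean(0))
# disc of stand on table
im=np.asarray(t['pixels']).astype(int); m=((im.max(2)<75)&(im.max(2)>0)).astype(np.uint8); m[:95]=0;m[140:]=0;m[:,:255]=0;m[:,300:]=0
v,u=np.nonzero(m); print(len(u),u.min(),u.max(),v.min(),v.max(),onz(t,[((u.min()+u.max())/2,(v.min()+v.max())/2)],.01))
print(proj(t,[[.833,.043,.01],[.833,.043,.392]]),proj(s,[[.833,.043,.01],[.833,.043,.392]]))
```

```text
[[0.7361 0.0676 0.3181 0.    ]
 [0.7614 0.0597 0.3258 0.0025]]
0.3 0.03369656921607116 163.7469748053221 [0.7451 0.0703 0.3   ]
0.31 0.03337854238559173 163.746974805322 [0.7409 0.0687 0.31  ]
0.32 0.03306051555511221 163.746974805322 [0.7366 0.067  0.32  ]
1076 255 295 95 135 [[0.8421 0.0467 0.01  ]]
[[276.1167 117.6738]
 [259.1732  56.9301]] [[365.0092 175.9442]
 [372.7287  74.5117]]
```

Call:
play_rows(targets=[[[9,-4,-3,0,0,0,-1],[12,-6,-3,-0.5,0,0.5,-1],[14,-7,-5,-0.5,0,0,-1],[15,-8,-5,0,0,0.5,-1],[17,-8,-5,-0.5,0,0,-1]]])

```text
clock: 15.82
position: [0.4956, -0.1987, 0.2441]
tcp_rot: [0.009, 0.765, 0.644, 0.008]
contact_force: [-0.7, 0.1, -0.5]
grip_width: 0.0367
grip_force: 60.5
```

Call:
play_rows(targets=[[[18,-9,-6,-0.5,0,0.5,-1],[19,-10,-6,-0.5,0,0,-1],[18,-9,-6,-0.5,0,0.5,-1],[18,-9,-6,-0.5,0,0,-1],[17,-9,-5,0,0,0.5,-1]]])

```text
clock: 16.23
position: [0.4649, -0.1012, 0.2713]
tcp_rot: [0.022, 0.773, 0.634, 0.02]
contact_force: [0.8, -0.3, -1.1]
grip_width: 0.0364
grip_force: 60.5
```

Call:
play_rows(targets=[[[15,-8,-6,-0.5,0,0,-1],[14,-7,-4,-0.5,0,0.5,-1],[11,-6,-4,0,0,0,-1],[9,-5,-4,-0.5,0,0.5,-1],[12,4,2,-1,0,0,-1]]])

```text
clock: 16.65
position: [0.4551, -0.0379, 0.287]
tcp_rot: [0.04, 0.777, 0.627, 0.034]
contact_force: [0.8, -0.2, -0.6]
grip_width: 0.0368
grip_force: 60.6
```

Call:
play_rows(targets=[[[17,5,4,-1.5,0,0.5,-1],[20,6,4,-1.5,0,0,-1],[22,6,5,-1.5,0,0.5,-1],[23,7,5,-2,-0.5,0,-1],[24,6,5,-2,0,0.5,-1]]])

```text
clock: 17.07
position: [0.512, 0.0583, 0.2682]
tcp_rot: [0.1, 0.781, 0.612, 0.077]
contact_force: [0.3, 0.0, -0.9]
grip_width: 0.0369
grip_force: 60.6
```

Call:
play_rows(targets=[[[22,6,5,-1.5,0,0,-1],[20,5,5,-1.5,0,0.5,-1],[17,3,4,-1.5,0,0,-1],[12,3,3,-1,0,0.5,-1],[0,6,0,0,0,0,-1]]])

```text
clock: 17.48
position: [0.5533, 0.1219, 0.2567]
tcp_rot: [0.134, 0.78, 0.602, 0.106]
contact_force: [0.3, 0.9, -2.4]
grip_width: 0.0367
grip_force: 60.6
```

Call:
play_rows(targets=[[[0,9,0,0,0,0,-1],[0,10,0,0,0,0,-1],[0,9,0,0,0,0,-1],[0,0,0,0,0,0,-1],[0,0,0,0,0,0,-1]]])

```text
clock: 17.9
position: [0.5818, 0.1117, 0.27]
tcp_rot: [0.137, 0.781, 0.6, 0.108]
contact_force: [-0.9, -0.5, -1.6]
grip_width: 0.0365
grip_force: 60.6
```

Run:
```python
from h import *
np.set_printoptions(precision=4,suppress=True)
P,R=cur()
t=grab('top','f');s=grab('side','f')
C=P+R.apply([-.004,0,.0145]); print('C pred',C,proj(t,[C]),proj(s,[C]))
a=cv2.imread('pics/f_top.png');b=cv2.imread('pics/f_side.png')
f=lambda im,p:cv2.resize(im[int(p[1])-50:int(p[1])+50,int(p[0])-40:int(p[0])+60],(400,400),interpolation=cv2.INTER_CUBIC)
pt,ps=proj(t,[C])[0],proj(s,[C])[0]
print(pt.astype(int)-[40,50],ps.astype(int)-[40,50])
cv2.imwrite('pics/f.png',np.hstack([f(a,pt),f(b,ps)]))
```

```text
clock 17.9 pos [0.5818 0.1117 0.27  ] F [-0.9 -0.5 -1.6] w 0.0365 gf 60.56382402777672
C pred [0.5856 0.1066 0.2563] [[239.0244 173.4033]] [[289.6636 133.6302]]
[199 123] [249  83]
```

View pics/f.png

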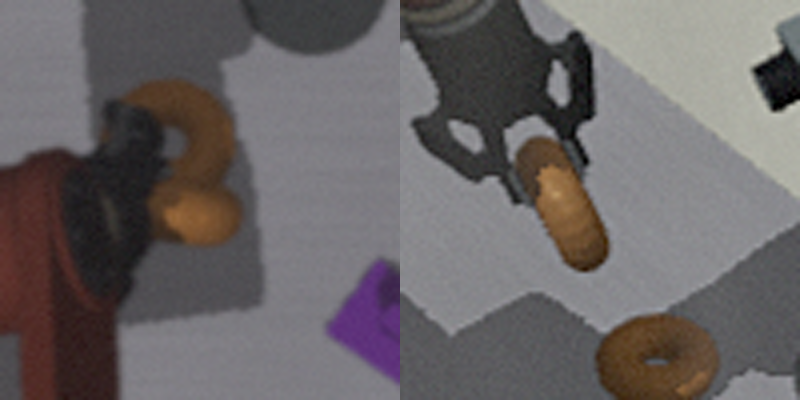

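The bagel hangs in the fingers, whole in the side view at crop (562,205), with its plane in line with the fingers. I'll compare its outline with the expected pose.

```bash
cat > m.py <<'E'
from h import *
import sys
np.set_printoptions(precision=4,suppress=True)
tag=sys.argv[1]
P,R=cur()
s=load('side',tag);t=load('top',tag)
C=P+R.apply([-.004,0,.0145]); pc=proj(s,[C])[0]
hsv=cv2.cvtColor(np.asarray(s['pixels']),cv2.COLOR_RGB2HSV).astype(int); m=((hsv[:,:,1]>95)&(hsv[:,:,0]<22)&(hsv[:,:,2]>40)).astype(np.uint8)
n,lab,st,ce=cv2.connectedComponentsWithStats(m); k=lab[int(round(pc[1])),int(round(pc[0]))]; v,u=np.nonzero(lab==k)
print('seen',cv2.minAreaRect(np.c_[u,v].astype(np.float32)),len(u),'bbox',u.min(),u.max(),v.min(),v.max())
a,b=np.meshgrid(np.linspace(0,2*np.pi,90),np.linspace(0,2*np.pi,40)); r=.034+.019*np.cos(b)
X=np.stack([r*np.cos(a),.019*np.sin(b),r*np.sin(a)],-1).reshape(-1,3)
for nm,CC in(('expected',C),):
    q=proj(s,R.apply(X)+CC).astype(np.float32); print(nm,cv2.minAreaRect(q),'bbox',q.min(0),q.max(0),'centre',pc)
print('tool y',R.apply([0,1,0]))
E
python3 m.py f
```

```text
clock 18.0 pos [0.5808 0.1121 0.269 ] F [-0.2  0.1 -0.4] w 0.0366 gf 60.563810393214226
seen ((289.0000305175781, 133.5), (34.882659912109375, 12.969193458557129), 63.43495178222656) 388 bbox 278 300 118 150
expected ((289.3254089355469, 133.83482360839844), (37.02796173095703, 13.4525785446167), 61.1531867980957) bbox [276.9532 116.8392] [301.5412 150.9122] centre [289.2912 133.9672]
tool y [ 0.9083 -0.2419  0.3413]
```

Run:
```python
from h import *
P,R=cur(); C=P+R.apply([-.004,0,.0145]); V=np.array([.5998,.1038,.2657]); print(R.inv().apply(V-C)*1e3)
s=load('side','f')
def ang(m):
    M=cv2.moments(m,True); return np.degrees(.5*np.arctan2(2*M['mu11'],M['mu20']-M['mu02'])),M['m10']/M['m00'],M['m01']/M['m00'],M['m00']
hsv=cv2.cvtColor(np.asarray(s['pixels']),cv2.COLOR_RGB2HSV).astype(int); m=((hsv[:,:,1]>95)&(hsv[:,:,0]<22)&(hsv[:,:,2]>40)).astype(np.uint8)
n,lab,st,ce=cv2.connectedComponentsWithStats(m); print(ang((lab==lab[134,289]).astype(np.uint8)))
a,b=np.meshgrid(np.linspace(0,2*np.pi,90),np.linspace(0,2*np.pi,40)); r=.034+.019*np.cos(b)
X=np.stack([r*np.cos(a),.019*np.sin(b),r*np.sin(a)],-1).reshape(-1,3)
h=cv2.convexHull(np.round(proj(s,R.apply(X)+C)*16).astype(np.int32)); im=np.zeros((400,640),np.uint8); cv2.fillConvexPoly(im,h,1,shift=4); print(ang(im))
```

```text
clock 18.0 pos [0.5808 0.1121 0.269 ] F [-0.2  0.1 -0.4] w 0.0366 gf 60.563810393214226
[ 0.85941045 18.1693869  -4.37758665]
(np.float64(64.98950348169464), 289.8118556701031, 133.98969072164948, 388.0)
(np.float64(60.89465584621628), 289.3426853707415, 133.9679358717435, 499.0)
```

Run:
```python
from h import *
P,R=cur(); C=P+R.apply([-.004,0,.0145]); s=load('side','f')
hsv=cv2.cvtColor(np.asarray(s['pixels']),cv2.COLOR_RGB2HSV).astype(int); m=((hsv[:,:,1]>80)&(hsv[:,:,0]<24)).astype(np.uint8)
a,b=np.meshgrid(np.linspace(0,2*np.pi,90),np.linspace(0,2*np.pi,40)); r=.034+.019*np.cos(b)
X=np.stack([r*np.cos(a),.019*np.sin(b),r*np.sin(a)],-1).reshape(-1,3)
def E(th,row):
    h=cv2.convexHull(np.round(proj(s,R.apply(Ro.from_euler('x',th,degrees=True).apply(X))+C)*16).astype(np.int32)); im=np.zeros((400,640),np.uint8); cv2.fillConvexPoly(im,h,1,shift=4)
    u=np.nonzero(im[row])[0]; return (u.min(),u.max()) if len(u) else None
for row in range(116,153,2):
    u=np.nonzero(m[row,270:310])[0]+270; print(row,(u.min(),u.max()) if len(u) else None,E(0,row),E(5,row))
```

```text
clock 18.0 pos [0.5808 0.1121 0.269 ] F [-0.2  0.1 -0.4] w 0.0366 gf 60.563810393214226
116 None None None
118 (np.int64(281), np.int64(287)) (np.int64(279), np.int64(287)) (np.int64(280), np.int64(289))
120 (np.int64(279), np.int64(289)) (np.int64(278), np.int64(289)) (np.int64(278), np.int64(290))
122 (np.int64(278), np.int64(290)) (np.int64(277), np.int64(290)) (np.int64(278), np.int64(292))
124 (np.int64(278), np.int64(291)) (np.int64(277), np.int64(291)) (np.int64(278), np.int64(293))
126 (np.int64(280), np.int64(293)) (np.int64(277), np.int64(292)) (np.int64(278), np.int64(294))
128 (np.int64(280), np.int64(293)) (np.int64(278), np.int64(294)) (np.int64(279), np.int64(295))
130 (np.int64(280), np.int64(294)) (np.int64(279), np.int64(295)) (np.int64(280), np.int64(296))
132 (np.int64(282), np.int64(295)) (np.int64(281), np.int64(296)) (np.int64(281), np.int64(297))
134 (np.int64(283), np.int64(296)) (np.int64(282), np.int64(297)) (np.int64(281), np.int64(298))
136 (np.int64(284), np.int64(297)) (np.int64(283), np.int64(298)) (np.int64(282), np.int64(298))
138 (np.int64(285), np.int64(298)) (np.int64(284), np.int64(299)) (np.int64(283), np.int64(299))
140 (np.int64(286), np.int64(299)) (np.int64(285), np.int64(300)) (np.int64(284), np.int64(300))
142 (np.int64(287), np.int64(300)) (np.int64(286), np.int64(301)) (np.int64(285), np.int64(300))
144 (np.int64(288), np.int64(300)) (np.int64(287), np.int64(302)) (np.int64(286), np.int64(301))
146 (np.int64(289), np.int64(300)) (np.int64(288), np.int64(301)) (np.int64(287), np.int64(301))
148 (np.int64(290), np.int64(299)) (np.int64(290), np.int64(301)) (np.int64(288), np.int64(300))
150 (np.int64(294), np.int64(296)) (np.int64(291), np.int64(299)) (np.int64(290), np.int64(299))
152 None None None
```

Call:
play_rows(targets=[[[1,4,-1,0,0,0,-1],[0,6,-2,0,0,0,-1],[0,5,-1,0,0,0,-1],[0,3,0,0,0,0,-1],[0,0,0,0,0,0,-1]]])

```text
clock: 18.42
position: [0.5972, 0.1095, 0.2801]
tcp_rot: [0.137, 0.78, 0.601, 0.108]
contact_force: [0.0, 0.4, -1.2]
grip_width: 0.0369
grip_force: 60.6
```

Call:
play_rows(targets=[[[0,0,0,0,0,0,-1],[0,0,0,0,0,0,-1],[0,0,0,0,0,0,-1]]])

```text
clock: 18.67
position: [0.5958, 0.1097, 0.2787]
tcp_rot: [0.136, 0.78, 0.601, 0.107]
contact_force: [-0.2, 0.2, -1.1]
grip_width: 0.0368
grip_force: 60.6
```

Run:
```python
from h import *
np.set_printoptions(precision=4,suppress=True)
P,R=cur(); C=P+R.apply([-.004,0,.0145]); V=np.array([.5998,.1038,.2657]); print(C,R.inv().apply(V-C)*1e3,R.apply([0,1,0]))
t=grab('top','g');s=grab('side','g')
a,b=np.meshgrid(np.linspace(0,2*np.pi,90),np.linspace(0,2*np.pi,40)); r=.034+.019*np.cos(b)
X=np.stack([r*np.cos(a),.019*np.sin(b),r*np.sin(a)],-1).reshape(-1,3)
for n,c in(('t',t),('s',s)):
    q=proj(c,R.apply(X)+C); hsv=cv2.cvtColor(np.asarray(c['pixels']),cv2.COLOR_RGB2HSV).astype(int); m=(hsv[:,:,1]>80)&(hsv[:,:,0]<24)
    x0,y0=q.min(0).astype(int);x1,y1=q.max(0).astype(int); print(n,q.min(0),q.max(0))
    if n=='t':
        for row in range(y0+4,y1+4,2):
            u=np.nonzero(m[row,x0-10:x1+10])[0]+x0-10; w=q[np.abs(q[:,1]-row)<1]; print(row,(u.min(),u.max()) if len(u) else None, w[:,0].min() if len(w) else None,w[:,0].max() if len(w) else None)
    else:
        v,u=np.nonzero(m[y0-5:y1+5,x0-5:x1+5]);print(u.min()+x0-5,u.max()+x0-5,v.min()+y0-5,v.max()+y0-5)
```

```text
clock 18.6667 pos [0.5958 0.1097 0.2787] F [-0.2  0.2 -1.1] w 0.0368 gf 60.57564351707697
[0.5996 0.1047 0.2651] [-0.7803  0.5809 -0.468 ] [ 0.9086 -0.2407  0.3414]
t [218.0839 156.2606] [260.2214 178.22  ]
160 (np.int64(208), np.int64(256)) 219.11895657184203 250.40260600160957
162 (np.int64(208), np.int64(256)) 218.23345023453544 255.64066037446435
164 (np.int64(208), np.int64(256)) 218.08393685710922 258.14517718769173
166 (np.int64(208), np.int64(258)) 218.13706050931836 259.4825645065832
168 (np.int64(208), np.int64(258)) 218.8383240759797 259.96693877390624
170 (np.int64(208), np.int64(259)) 219.75792917560833 260.2214061566009
172 (np.int64(208), np.int64(259)) 222.0711095870006 260.056664249637
174 (np.int64(208), np.int64(258)) 225.79319075279545 259.676523824337
176 (np.int64(208), np.int64(256)) 231.5643208524977 258.4342834825264
178 (np.int64(208), np.int64(216)) 240.70200841615028 255.95599073219967
180 (np.int64(208), np.int64(217)) None None
s [281.603  112.6028] [306.2088 146.7595]
283 305 113 146
```

```bash
python3 -c "
from workcell import robot
print(robot.sign_off())"
```

```text
the job is handed in; nothing more can be done
None
```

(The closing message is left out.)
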